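# Rinse the wash baskets and hang them to dry

### The job

Rinse the steel wash baskets that stand in the blue tote, one after the other from the largest to the smallest: lift the basket out by its grip tab, dip it upright more than half-way down into the open rinse pot and hold it there for a second, then hang it by its handle on a hook of the drying rack, one basket to a hook, before taking the next. When all are hanging still, put the lid squarely on the pot; leave the jar standing in the tote and do not push about or knock over the stack of dishes on the left or the pipette tip box on the right of the bench.

Things in the scene. Friction and masses are not known exactly. Their poses are not given: they have to be found in the camera images.
- tote: blue open plastic tote 220 x 220 mm, 70 mm high, walls and floor 5 mm, fixed to the bench; origin centre of its underside. The baskets and one jar stand in it in a two by two pattern about 104 mm apart
- basket_large: large steel basket, loose, 260 g: open box 58 (its x) by 74 (y) by 60 mm high, under an upright bail of 8 mm wire in its y-z plane (see its eye point), topped by a black grip tab 26 mm along x, 14 mm along y, from 112 to 148 mm up; pinch the tab across y from above. All baskets are 148 mm tall: tell them by the box. Origin: centre of underside, z up. Stands in the tote; None if absent
- basket_medium: medium steel basket, loose, 200 g: open box 50 (its x) by 62 (y) by 44 mm high, under an upright bail of 8 mm wire in its y-z plane (see its eye point), topped by a black grip tab 26 mm along x, 14 mm along y, from 112 to 148 mm up; pinch the tab across y from above. All baskets are 148 mm tall: tell them by the box. Origin: centre of underside, z up. Stands in the tote; None if absent
- basket_small: small steel basket, loose, 150 g: open box 42 (its x) by 50 (y) by 28 mm high, under an upright bail of 8 mm wire in its y-z plane (see its eye point), topped by a black grip tab 26 mm along x, 14 mm along y, from 112 to 148 mm up; pinch the tab across y from above. All baskets are 148 mm tall: tell them by the box. Origin: centre of underside, z up. Stands in the tote; None if absent
- basket_large_eye (a point): the large basket's hanging point: underside of the bail's peak, 106 mm above the basket's underside, in its middle; axes as the basket's. The bail's opening looks along x: a hook has room from the box rim (60 mm up) to this point; the legs are 48 mm apart 6 mm lower than this, running down to the box's y sides. Held by the tab, a basket can swing a little about y
- basket_medium_eye (a point): the medium basket's hanging point: underside of the bail's peak, 106 mm above the basket's underside, in its middle; axes as the basket's. The bail's opening looks along x: a hook has room from the box rim (44 mm up) to this point; the legs are 48 mm apart 6 mm lower than this, running down to the box's y sides. Held by the tab, a basket can swing a little about y
- basket_small_eye (a point): the small basket's hanging point: underside of the bail's peak, 106 mm above the basket's underside, in its middle; axes as the basket's. The bail's opening looks along x: a hook has room from the box rim (28 mm up) to this point; the legs are 48 mm apart 6 mm lower than this, running down to the box's y sides. Held by the tab, a basket can swing a little about y
- rack: steel drying rack, fixed: foot plate 12 mm thick (x 20 to 130, y +-150 mm), two posts and a 16 mm cross-bar at x = 70 mm, 160 mm up (top 168), from which three level round hooks, 10 mm thick, 110 mm apart in y, point along its -x, roughly to the robot: straight to x = -45 mm, then turned up to a tip at x = -53 mm, top 180 mm up. Origin: on the bench under the middle hook
- hook_left (a point): middle of the left (rack +y) hook's straight part, on the top of the rod, 165 mm above the bench; x points along the hook to the cross-bar (70 mm away), the hook's tip is 53 mm the other way (top of the tip 15 mm higher than this point)
- hook_middle (a point): the same point on the middle hook
- hook_right (a point): the same point on the right (rack -y) hook
- pot: the rinse pot: plain round open steel pot, 130 mm across, 100 mm high, wall 4 mm, floor 5 mm, loose, 0.8 kg, empty; origin centre of its underside
- lid: the pot's lid, loose, 180 g: steel disc 140 mm across, 4 mm thick (8 to 12 mm above its origin), on a boss 100 mm across and 8 mm high that goes inside the pot's mouth (122 mm), with an upright black knob 26 mm across from 12 to 62 mm. Origin: centre of the boss's underside; lies on the bench at the start. In place on the pot its origin is 92 mm above the pot's underside
- jar: closed jar, 60 mm across, 85 mm high, standing in the tote among the baskets; it stays there. Origin: centre of its underside
- dishes: bystander: stack of clear dishes, 90 mm across, 45 mm high, at the left side of the bench, beside the tote or rack; origin underside
- tip_box: bystander: pipette tip box 85 x 120 mm, 62 mm high, at the right side of the bench, beside the tote or rack; origin underside
Mind the look-alikes: they are no part of the job. Leave any purple look-alike of the basket_small alone. What is shaped like the basket_large but red is not meant.

How it is judged (in metres and radians):
On the way, in this order (a step that is already met when the one before it is completed fails the run):
1. the large basket, held, is dipped more than half-way down into the rinse pot (horizontal distance between basket_large and pot below 0.045 m and z of basket_large in the frame of pot below 0.055 m and angle between basket_large's own z axis and vertical below 0.4 rad and contact force between the fingers and basket_large above 0.5 N), for 0.5 s.
2. the large basket hangs by its handle on a hook, let go (((x of basket_large_eye in the frame of hook_left between -0.045 and 0.05 m and y of basket_large_eye in the frame of hook_left between -0.015 and 0.015 m and z of basket_large_eye in the frame of hook_left between -0.008 and 0.008 m) or (x of basket_large_eye in the frame of hook_middle between -0.045 and 0.05 m and y of basket_large_eye in the frame of hook_middle between -0.015 and 0.015 m and z of basket_large_eye in the frame of hook_middle between -0.008 and 0.008 m) or (x of basket_large_eye in the frame of hook_right between -0.045 and 0.05 m and y of basket_large_eye in the frame of hook_right between -0.015 and 0.015 m and z of basket_large_eye in the frame of hook_right between -0.008 and 0.008 m)) and angle between basket_large's own z axis and vertical below 0.35 rad and contact force between the fingers and basket_large below 0.1 N), for 0.3 s.
3. the medium basket, held, is dipped more than half-way down into the rinse pot (horizontal distance between basket_medium and pot below 0.045 m and z of basket_medium in the frame of pot below 0.055 m and angle between basket_medium's own z axis and vertical below 0.4 rad and contact force between the fingers and basket_medium above 0.5 N), for 0.5 s.
4. the medium basket hangs by its handle on a hook, let go (((x of basket_medium_eye in the frame of hook_left between -0.045 and 0.05 m and y of basket_medium_eye in the frame of hook_left between -0.015 and 0.015 m and z of basket_medium_eye in the frame of hook_left between -0.008 and 0.008 m) or (x of basket_medium_eye in the frame of hook_middle between -0.045 and 0.05 m and y of basket_medium_eye in the frame of hook_middle between -0.015 and 0.015 m and z of basket_medium_eye in the frame of hook_middle between -0.008 and 0.008 m) or (x of basket_medium_eye in the frame of hook_right between -0.045 and 0.05 m and y of basket_medium_eye in the frame of hook_right between -0.015 and 0.015 m and z of basket_medium_eye in the frame of hook_right between -0.008 and 0.008 m)) and angle between basket_medium's own z axis and vertical below 0.35 rad and contact force between the fingers and basket_medium below 0.1 N), for 0.3 s.
5. the small basket, held, is dipped more than half-way down into the rinse pot (horizontal distance between basket_small and pot below 0.045 m and z of basket_small in the frame of pot below 0.055 m and angle between basket_small's own z axis and vertical below 0.4 rad and contact force between the fingers and basket_small above 0.5 N), for 0.5 s.
6. the small basket hangs by its handle on a hook, let go (((x of basket_small_eye in the frame of hook_left between -0.045 and 0.05 m and y of basket_small_eye in the frame of hook_left between -0.015 and 0.015 m and z of basket_small_eye in the frame of hook_left between -0.008 and 0.008 m) or (x of basket_small_eye in the frame of hook_middle between -0.045 and 0.05 m and y of basket_small_eye in the frame of hook_middle between -0.015 and 0.015 m and z of basket_small_eye in the frame of hook_middle between -0.008 and 0.008 m) or (x of basket_small_eye in the frame of hook_right between -0.045 and 0.05 m and y of basket_small_eye in the frame of hook_right between -0.015 and 0.015 m and z of basket_small_eye in the frame of hook_right between -0.008 and 0.008 m)) and angle between basket_small's own z axis and vertical below 0.35 rad and contact force between the fingers and basket_small below 0.1 N), for 0.3 s.
7. the lid covers the pot (horizontal distance between lid and pot below 0.016 m and z of lid in the frame of pot between 0.084 and 0.098 m and angle between the z axis of lid and the z axis of pot, either way round below 0.08 rad), for 0.3 s.
At the end, for the whole second after the job is handed in: Every basket present hangs upright (within 0.35 rad) and still on a hook, the peak of its handle on the hook's straight part (within 15 mm sideways, 8 mm in height), no two closer than 70 mm; the lid lies flat on the upright pot, centred within 16 mm; the jar stands in the tote (all of step 2 and all of step 4 and all of step 6 and all of step 7 and linear speed of each of basket_large, basket_medium, basket_small below 0.05 m/s and horizontal distance between basket_large and basket_medium above 0.07 m and horizontal distance between each of basket_large, basket_medium and basket_small above 0.07 m and linear speed of lid below 0.02 m/s and angle between pot's own z axis and vertical below 0.05 rad and height (world z) of pot below 0.01 m and angle between jar's own z axis and vertical below 0.3 rad and x of jar in the frame of tote between -0.1 and 0.1 m and y of jar in the frame of tote between -0.1 and 0.1 m); the robot touches nothing.
It fails at once if the rinse pot is tipped (angle between pot's own z axis and vertical above 0.4 rad).
It fails at once if the jar in the tote is knocked over (angle between jar's own z axis and vertical above 0.8 rad).
It fails at once if the dishes or the tip box are pushed more than 60 mm or knocked over (distance of any of dishes, tip_box from where it was at the start of the episode above 0.06 m or angle between any of dishes, tip_box's own z axis and vertical above 0.8 rad).
It fails at once if a basket is tipped over or dropped on its side (angle between any of basket_large, basket_medium, basket_small's own z axis and vertical above 1.2 rad).
Of basket_large, basket_medium, basket_small only 2 to 3 are there at a start; the rules pass over those that are not, and their reading is None.
At some moment in a run one of pot, lid may be knocked a few centimetres aside while the robot is not near it.
It also fails if it takes over 210 s, if anything falls off the work surface, if the arm or the gripper's body presses on something with over 40 N, if the wrist force passes 120 N, or if a joint passes its speed limit or range.

### The arm

A 6-joint arm with a two-finger parallel gripper is mounted at the origin on the work surface. World frame = base frame: x ahead of the robot, y to its left, z up, the work surface at z = 0. Lengths are in m, angles in degrees, forces in N, time in s.
With the tool pointing down it reaches from about 0.35 to 0.875 m from the base axis. Payload 4.2 kg.
Tool frame: the origin (TCP) lies on the centre line of the jaws, within the pads' length; the fingertips stand r.tip_extent ahead of it and the grasp point (between the pads) lies 11 mm behind it (r.tip_extent is the distance from the TCP to the fingertips, in m); z points along the fingers, y is the line along which they close (so a half turn about z gives the same grasp; the last joint's range is limited). The gripper opens to 87 mm and grips with 3 to 60 N. Pads are 19 mm wide; open, the fingers measure 117 mm over their backs; the gripper's body (75 mm by 190 mm) begins 51 mm behind the grasp point.
Start: joints at [88.327, 22.042, 0.453, 0, -68.411, -14.817], TCP at [0.177, 0.599, 0.231] pointing down, gripper open.
Joint ranges: [-179.83, 179.83], [-69.29, 118.12], [-61.27, 80.66], [-181.25, 117.63], [-171.15, -9.14], [-177.46, 177.46]. Speed limits (degrees/s): [159.86, 159.86, 180, 180, 180, 180].

### API

Orientations are given as a 3x3 rotation matrix whose columns are the frame's x, y, z axes.
In Python, from station import r gives the robot as it stands.
- The arm moves only by the shell command python3 -m jog 'ROWS'. ROWS is text: rows parted by semicolons, each of 5 numbers parted by spaces: the opening, from 0 (shut) to 1 (fully open), then the shift along the world's x, y, z in mm, then the turn about the world's z in degrees. In form: hand dx dy dz roll; .... A call has 1 to 5 rows; each row shifts and turns the commanded pose from where the row before left it; what a row does not reach is not made up. A row lasts 1/8 s, in which the tool goes at most 62.5 mm and 10.7 degrees, less where a joint would pass 70% of its speed; a pose out of reach is approached as far as the arm can. A call is refused whole if a number of a shift passes 62.5 or a number of a turn 10.7, either way. A call with a gripper value outside its range is refused whole. The fingers move at their own pace and stop on an object; the grip force is fixed at half the most. Time passes only in rows, so rows that do not move let the fingers close. It gives the time, the measured TCP pose, the force, the opening and the grip force at its end, in the units of the state.
- r.sense(): the state, without advancing time (a new reading comes with each control period).
- r.capture(name): name is "side" or "top"; returns a dict with "pixels" (384x512x3 uint8, red, green, blue), "fovy" (degrees; the focal length in pixels is half the picture's height over the tangent of half this angle, whatever the lens; pixels are square), "cx", "cy" (the principal point, pixels), "k1" (the pictures are not rectified: a ray, as slopes to the right and down, at radius r is drawn at 1 + k1 r^2 times it, then the intrinsics apply), "origin" and "orientation" of the camera in the world. Camera axes: x right, y down, z forward; pixel columns grow to the right and rows downward; lengths in m; the calibration is good to about 2 mm. A picture is of the moment at which its call begins. There is no depth.
- r.finish_job(): hands the job in; it is judged then, once.
The state is a dict: "time_s": time; "joints": joint angles; "joint_velocities": joint speeds; "effort": joint torques, N m; "tcp_pos": TCP position; "ee_rot": TCP orientation; "wrist_force": force on the tool from outside, world axes, zero at the start; "moment": the same for the moment, N m; "gripper_width": opening from 0.0 (shut) to 1.0 (fully open); "gripper_force": force on a finger pad.
Only numpy, scipy, OpenCV 4.12 (cv2) and the standard library are available. Lean on these libraries where they do the work, as an engineer would, in place of code of your own. Each camera call takes 0.05 s, during which the arm holds its last target. There are 200 camera calls.

## Working session

There is one attempt and no reset: what is moved stays moved. The work goes in short steps, Python scripts to look and compute and a shell command to move; the robot and the scene stay as the last step left them, time stands still between calls to the robot, and variables do not carry over. Pictures are saved under pics/ and viewed, at most 14 in all, crops included, and the job is handed in when it is done.

```bash
ls; mkdir -p pics; cat > h.py <<'E'
import numpy as np, cv2, pickle
from station import r
def cap(n,f=None):
    c=r.capture(n)
    if f: cv2.imwrite('pics/'+f,c['pixels'][:,:,::-1]); pickle.dump(c,open('pics/'+f+'.pkl','wb'))
    return c
def K(c):
    f=192/np.tan(np.radians(c['fovy'])/2)
    return np.array([[f,0,c['cx']],[0,f,c['cy']],[0,0,1.]]),np.array([c['k1'],0,0,0,0.])
def proj(c,P):
    R=np.array(c['orientation']);t=np.array(c['origin'])
    k,d=K(c); P=np.atleast_2d(np.array(P,float))
    q=(P-t)@R; q=q[:,:2]/q[:,2:]; q=q*(1+c['k1']*(q**2).sum(1,keepdims=True))
    return q*k[0,0]+[c['cx'],c['cy']]
def ray(c,u,z):
    "point on the pixel's ray at height z"
    k,d=K(c); s=cv2.undistortPoints(np.array([[u]],float),k,d)[0,0]
    v=np.array(c['orientation'])@np.array([s[0],s[1],1.]);o=np.array(c['origin'])
    return o+v*(z-o[2])/v[2]
E
python3 - <<'E'
from h import *
for n in('top','side'):
    c=cap(n,n+'0.png'); print({k:v for k,v in c.items() if k!='pixels'})
print(r.sense(), r.tip_extent)
E
```

```text
pics
{'fovy': 47.55653962895415, 'cx': 254.3018363656424, 'cy': 190.89778900041262, 'k1': 0.018703998754651303, 'origin': array([ 0.18584325, -0.00278414,  1.73613662]), 'orientation': array([[-0.01321346, -0.98752169,  0.15692777],
       [-0.99987219,  0.01163656, -0.0109631 ],
       [ 0.0090002 , -0.15705257, -0.98754923]])}
{'fovy': 49.07938709734114, 'cx': 258.9627586546105, 'cy': 196.48139129693797, 'k1': -0.10432829912371537, 'origin': array([ 0.09719204, -1.10490144,  1.0566361 ]), 'orientation': array([[ 0.9521575 , -0.20007913,  0.23100743],
       [-0.3054299 , -0.59722409,  0.74164409],
       [-0.0104243 , -0.77671856, -0.62976155]])}
{'time_s': 0.1, 'joints': array([ 8.83278773e+01,  2.20858192e+01,  3.87665815e-01, -2.71191556e-02,
       -6.84114231e+01, -1.48152178e+01]), 'joint_velocities': array([-0.01578612, -0.07650723,  0.19587377,  0.03710265, -0.0227437 ,
       -0.04386323]), 'effort': array([-6.56479619e-05, -3.91689026e+01,  1.87935823e+01,  4.23189908e+00,
        1.34850101e-02, -7.57673229e-05]), 'tcp_pos': array([0.17721695, 0.59879774, 0.22957036]), 'ee_rot': array([[ 9.58832921e-01, -2.83970393e-01, -4.95732284e-04],
       [-2.83970818e-01, -9.58831043e-01, -1.89877288e-03],
       [ 6.38717778e-05,  1.96137945e-03, -9.99998074e-01]]), 'wrist_force': array([ 0.14386395,  0.23004353, -0.27611667]), 'moment': array([-0.01155612, -0.00404324,  0.01806116]), 'gripper_force': 0.0, 'gripper_width': 0.9963881135438521} 0.008
```

```bash
python3 -c "
import cv2
for n in('top0','side0'):
    i=cv2.imread(f'pics/{n}.png');cv2.imwrite(f'pics/{n}b.png',cv2.resize(i,(800,600),interpolation=cv2.INTER_CUBIC))"
```

```text
(no output)
```

View pics/top0b.png

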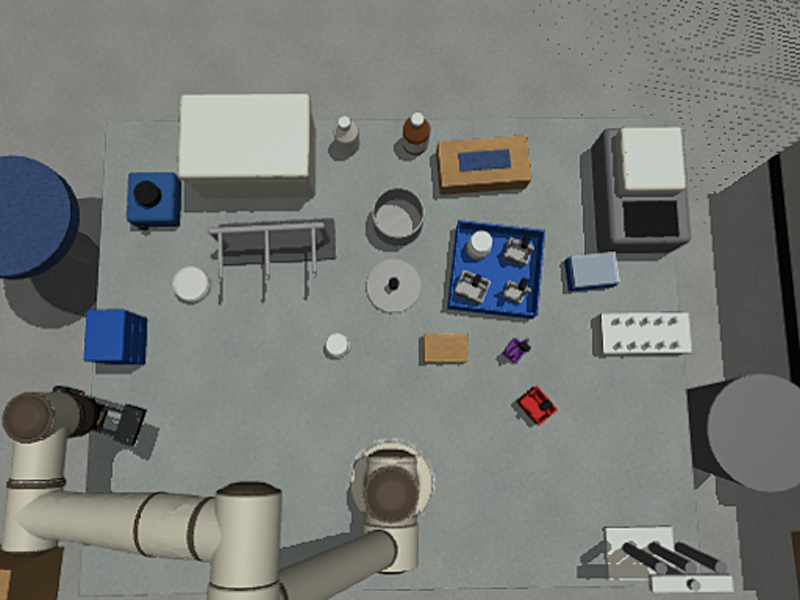

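View pics/side0b.png

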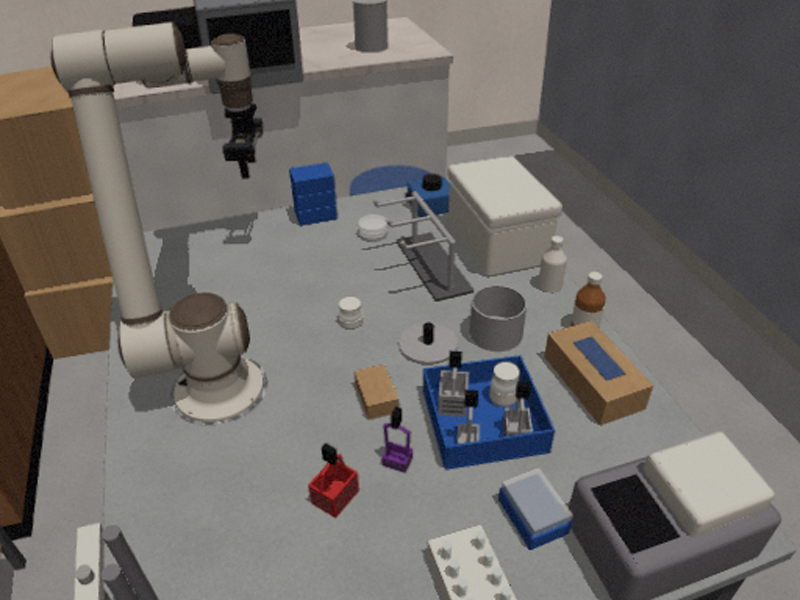

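Top view: the tote is at view pixel (497,270), with the jar top-left, baskets at (472,287), (517,250) and (515,290), the pot at (398,217), the lid at (393,285) and the rack hooks at (222/266/314, 262). The side view shows the same layout, with the largest basket nearest the lid. Next I'll zoom in for measuring.

```bash
python3 -c "
import cv2
a=cv2.imread('pics/top0.png')[135:210,280:355]; b=cv2.imread('pics/side0.png')[215:305,265:360]
a=cv2.resize(a,(600,600),interpolation=cv2.INTER_CUBIC)
cv2.imwrite('pics/z1.png',a)
cv2.imwrite('pics/z2.png',cv2.resize(b,None,fx=6,fy=6,interpolation=cv2.INTER_CUBIC))
c=cv2.imread('pics/top0.png')[115:205,130:280]
cv2.imwrite('pics/z3.png',cv2.resize(c,None,fx=5.3333,fy=5.3333,interpolation=cv2.INTER_CUBIC))
"
```

```text
(no output)
```

View pics/z1.png

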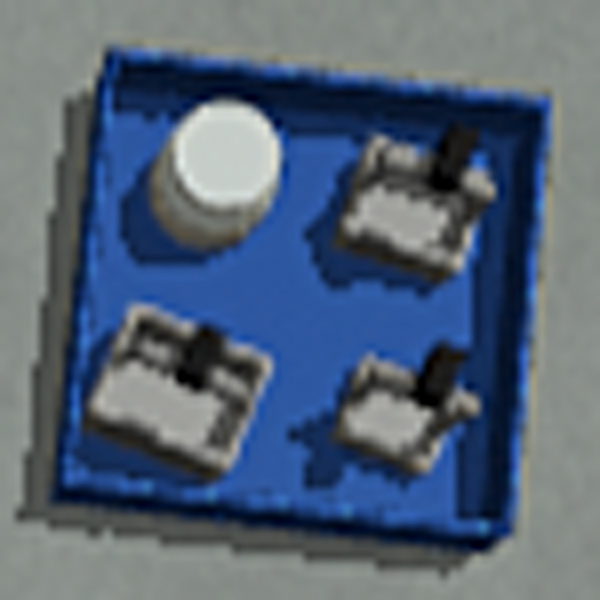

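View pics/z2.png

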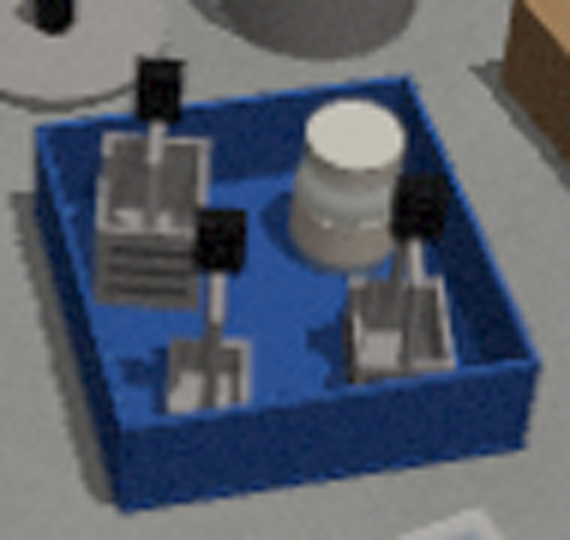

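View pics/z3.png

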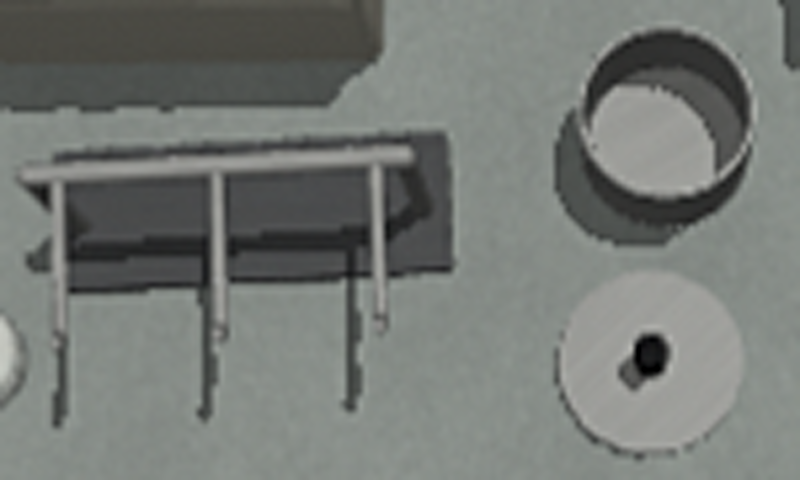

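Large basket at z1 (190,380), medium at (415,200) and small at (405,410), and the side view z2 agrees (tallest box on the left, lowest in front). In z3 the pot rim is centred at (667,113), the lid at (651,362), and the hooks run from (58,180) to (60,335), (217,172) to (222,335) and (375,165) to (381,322).

Next I'll fit poses and check them with an overlay.

```bash
cat > fit.py <<'E'
from h import *
from scipy.optimize import least_squares
B={'L':(58,74,60),'M':(50,62,44),'S':(42,50,28)}
def tf(p,P,z0):
    c,s=np.cos(p[2]),np.sin(p[2]); P=np.array(P,float)/1000
    return np.c_[p[0]+c*P[:,0]-s*P[:,1],p[1]+s*P[:,0]+c*P[:,1],P[:,2]+z0]
def box(sx,sy,z0,z1): return [(a*sx/2,b*sy/2,z) for z in(z0,z1) for a,b in((1,1),(1,-1),(-1,-1),(-1,1))]
E
cat > m1.py <<'E'
from fit import *
T=pickle.load(open('pics/top0.png.pkl','rb'));S=pickle.load(open('pics/side0.png.pkl','rb'))
z1=lambda u:(np.array(u)+.5)/8-.5+[280,135]
z2=lambda u:(np.array(u)+.5)/6-.5+[265,215]
z3=lambda u:(np.array(u)+.5)/5.33333-.5+[130,115]
def blob(c,u,h):
    g=c['pixels'].max(2).astype(int); x,y=np.round(u).astype(int); w=(g[y-h:y+h+1,x-h:x+h+1]<50).astype('uint8')
    n,l,st,ce=cv2.connectedComponentsWithStats(w); i=1+np.argmax(st[1:,4]); return ce[i]+[x-h,y-h],st[i]
def hullc(c,P):
    h=cv2.convexHull(proj(c,P).astype('float32')); m=cv2.moments(h); return np.array([m['m10'],m['m01']])/m['m00']
clk={'L':([205,357],[160,90],[(135,306),(273,358)]),'M':([455,157],[420,207],[(372,133),(492,188)]),'S':([438,376],[220,240],[(365,352),(476,402)])}
vis=[T['pixels'][:,:,::-1].copy(),S['pixels'][:,:,::-1].copy()]
k=4
big=[cv2.resize(v,None,fx=k,fy=k,interpolation=cv2.INTER_CUBIC) for v in vis]
def draw(P,edges):
    for b,c in zip(big,(T,S)):
        q=((proj(c,P)+.5)*k-.5).round().astype(int)
        for i,j in edges: cv2.line(b,tuple(map(int,q[i])),tuple(map(int,q[j])),(0,255,0),1)
BE=[(0,1),(1,2),(2,3),(3,0),(4,5),(5,6),(6,7),(7,4)]
for n,(a,b,cs) in clk.items():
    bt,s1=blob(T,z1(a),5); bs,s2=blob(S,z2(b),6)
    sx,sy,sz=B[n]; rim=[(sx/2,sy/2,sz),(sx/2,-sy/2,sz)]; tab=box(26,14,112,148)
    f=lambda p:np.r_[hullc(T,tf(p,tab,.005))-bt,hullc(S,tf(p,tab,.005))-bs,.7*(proj(T,tf(p,rim,.005))-[z1(u) for u in cs]).ravel()]
    o=least_squares(f,[.6,-.2,-.4]); print(n,o.x[:2].round(4),np.degrees(o.x[2]).round(1),o.fun.round(1),s1[4],s2[4])
    draw(tf(o.x,box(sx,sy,0,sz),.005),BE);draw(tf(o.x,tab,.005),BE)
hk=[((58,181),(60,340)),((217,173),(222,335)),((376,165),(382,323))]
f=lambda p:(proj(T,np.vstack([tf(p,[(62,y,165),(-53,y,180)],0) for y in(110,0,-110)]))-np.vstack([z3(h) for h in hk])).ravel()
o=least_squares(f,[.7,.2,0]);print('rack',o.x[:2].round(4),np.degrees(o.x[2]).round(2),o.fun.round(1))
for y in(110,0,-110): draw(tf(o.x,[(70,y,165),(-45,y,165),(-53,y,180)],0),[(0,1),(1,2)])
draw(tf(o.x,box(0,300,168,168),0),BE[:4]); draw(tf(o.x,[(20,150,12),(130,150,12),(130,-150,12),(20,-150,12)],0),BE[:4])
print('pot',ray(T,z3((667,113)),.1),'knob',ray(T,z3((651,352)),.062),'lid',ray(T,z3((651,362)),.012))
a=np.linspace(0,6.28,30)
for ctr,rr,z in((ray(T,z3((667,113)),.1),.065,.1),(ray(T,z3((651,362)),.012),.07,.012)):
    draw(np.c_[ctr[0]+rr*np.cos(a),ctr[1]+rr*np.sin(a),0*a+z],[(i,i+1) for i in range(29)])
A=big[0][430:840,500:1420]; C=big[1][480:1240,840:1460]
cv2.imwrite('pics/o1.png',cv2.resize(A,(800,357))); cv2.imwrite('pics/o2.png',cv2.resize(C,(489,600)))
E
python3 m1.py
```

```text
L [ 0.4809 -0.2102] -21.3 [ 0.2  0.2 -0.  -0.2 -0.2 -0.1  0.3 -0. ] 42 72
M [ 0.5758 -0.331 ] -24.6 [ 0.   1.2 -0.1 -0.4  0.7 -0.1  0.3 -0.6] 51 98
S [ 0.4707 -0.3203] -27.6 [ 0.4  0.1  0.1 -0.2  0.6  0.3 -1.1 -0.1] 30 84
rack [0.5412 0.2843] 2.82 [ 0.2  0.3 -0.5  0.3  0.3  0.1 -0.3 -0.5  0.2 -0.1  0.  -0.1]
pot [ 0.66227397 -0.02518286  0.1       ] knob [ 0.49273135 -0.01157809  0.062     ] lid [ 0.49423942 -0.0117468   0.012     ]
```

View pics/o1.png

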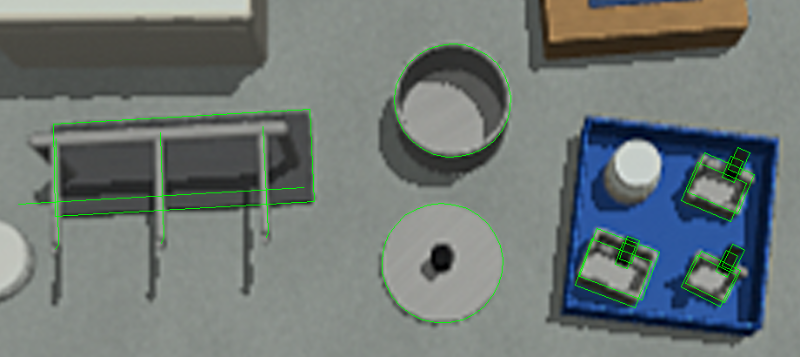

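View pics/o2.png

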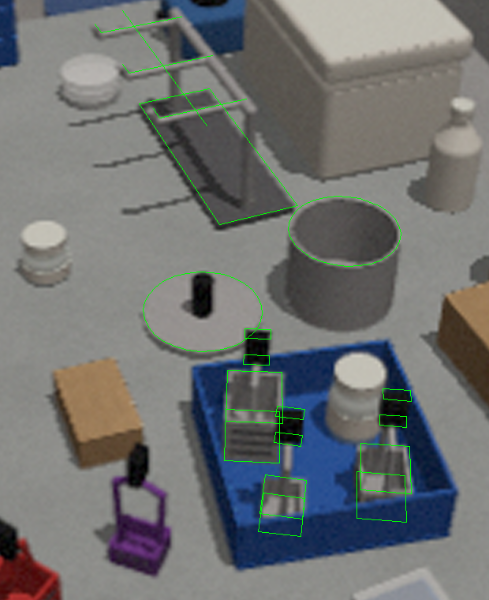

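Rack, pot and lid match closely and the baskets are good to a few mm. I'll move to above the large basket.

```bash

python3 -m jog '1 30 -50 20 -2;1 30 -50 0 -2.8;1 30 -50 0 0;1 30 -50 0 0;1 20 -50 0 0'
python3 -m jog '1 20 -50 0 0;1 20 -50 0 0;1 20 -50 0 0;1 20 -50 0 0;1 20 -50 0 0'
python3 -m jog '1 20 -55 0 0;1 20 -55 0 0;1 14 -55 0 0;1 5 -55 0 0;1 5 -54 0 0'
python3 -m jog '1 0 -35 0 0;1 0 0 0 0;1 0 0 0 0'
```

```text
time_s: 0.72
tcp_pos: [0.318, 0.3473, 0.2502]
ee_rot: [[0.932, -0.363, -0.0], [-0.363, -0.932, -0.001], [-0.0, 0.001, -1.0]]
wrist_force: [0.5, 0.5, 0.1]
gripper_width: 1.003
gripper_force: 0.0
time_s: 1.35
tcp_pos: [0.4175, 0.0975, 0.2505]
ee_rot: [[0.932, -0.363, 0.0], [-0.363, -0.932, 0.0], [-0.0, -0.0, -1.0]]
wrist_force: [1.5, 0.5, 0.1]
gripper_width: 0.996
gripper_force: 0.0
time_s: 1.98
tcp_pos: [0.4811, -0.1766, 0.2501]
ee_rot: [[0.932, -0.363, -0.001], [-0.363, -0.932, 0.0], [-0.001, 0.0, -1.0]]
wrist_force: [1.2, 0.3, 0.1]
gripper_width: 0.999
gripper_force: 0.0
time_s: 2.35
tcp_pos: [0.4811, -0.2094, 0.2501]
ee_rot: [[0.932, -0.363, -0.001], [-0.363, -0.932, 0.0], [-0.001, -0.0, -1.0]]
wrist_force: [-0.1, 0.0, -0.1]
gripper_width: 0.998
gripper_force: 0.0
```

```bash

python3 -m jog '1 0 -1 -40 0;1 0 0 -40 0;1 0 0 -20 0;1 0 0 -20 0;1 0 0 0 0' | tail -6
python3 -m jog '0 0 0 0 0;0 0 0 0 0;0 0 0 0 0;0 0 0 0 0;0 0 0 0 0'
python3 -m jog '0 0 0 0 0;0 0 0 20 0;0 0 0 30 0;0 0 0 40 0;0 0 0 40 0'
python3 -m jog '0 0 0 0 0;0 0 0 0 0'
python3 -c "
from h import *
c=cap('side','g1.png');cv2.imwrite('pics/g1b.png',cv2.resize(c['pixels'][130:330,200:400,::-1],(600,600),interpolation=2))
import m1" | grep -v x; 
```

```text
time_s: 2.98
tcp_pos: [0.4804, -0.2094, 0.1294]
ee_rot: [[0.932, -0.361, -0.004], [-0.361, -0.932, 0.001], [-0.004, 0.001, -1.0]]
wrist_force: [-0.9, 0.4, 0.6]
gripper_width: 1.0
gripper_force: 0.0
time_s: 3.6
tcp_pos: [0.4814, -0.2108, 0.1307]
ee_rot: [[0.932, -0.363, 0.0], [-0.363, -0.932, -0.0], [0.0, -0.0, -1.0]]
wrist_force: [0.0, 0.3, 1.1]
gripper_width: 0.516
gripper_force: 0.0
time_s: 4.22
tcp_pos: [0.4811, -0.2107, 0.2617]
ee_rot: [[0.932, -0.363, -0.0], [-0.363, -0.932, 0.0], [-0.0, 0.0, -1.0]]
wrist_force: [1.0, -0.1, -0.0]
gripper_width: 0.02
gripper_force: 0.0
time_s: 4.47
tcp_pos: [0.4808, -0.2105, 0.2598]
ee_rot: [[0.932, -0.363, -0.001], [-0.363, -0.932, 0.001], [-0.001, -0.0, -1.0]]
wrist_force: [-0.3, -0.4, -0.7]
gripper_width: 0.007
gripper_force: 0.0
L [ 0.4809 -0.2102] -21.3 [ 0.2  0.2 -0.  -0.2 -0.2 -0.1  0.3 -0. ] 42 72
M [ 0.5758 -0.331 ] -24.6 [ 0.   1.2 -0.1 -0.4  0.7 -0.1  0.3 -0.6] 51 98
S [ 0.4707 -0.3203] -27.6 [ 0.4  0.1  0.1 -0.2  0.6  0.3 -1.1 -0.1] 30 84
rack [0.5412 0.2843] 2.82 [ 0.2  0.3 -0.5  0.3  0.3  0.1 -0.3 -0.5  0.2 -0.1  0.  -0.1]
pot [ 0.66227397 -0.02518286  0.1       ] knob [ 0.49273135 -0.01157809  0.062     ] lid [ 0.49423942 -0.0117468   0.012     ]
```

View pics/g1b.png

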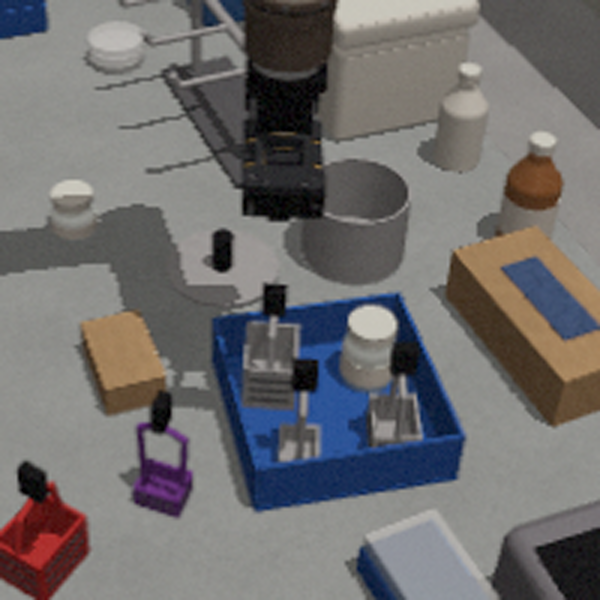

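The fingers need about 1.2 s to close and I lifted before then; the basket still stands at the same place, view pixel (273,300). I'll retry with a longer wait.

```bash

python3 -m jog '0.7 0 0 0 0;0.7 0 0 0 0;0.7 0 0 0 0;0.7 0 0 0 0;0.7 0 0 0 0' >/dev/null
python3 -m jog '0.7 0 0 0 0;0.7 0 0 0 0;0.7 0 0 0 0;0.7 0 0 0 0;0.7 0 0 -40 0' | tail -2
python3 -m jog '0.7 0 0 -40 0;0.7 0 0 -30 0;0.7 0 0 -20 0;0.7 0 0 0 0;0 0 0 0 0' | tail -6
python3 -m jog '0 0 0 0 0;0 0 0 0 0;0 0 0 0 0;0 0 0 0 0;0 0 0 0 0'|tail -2
python3 -m jog '0 0 0 0 0;0 0 0 0 0;0 0 0 0 0;0 0 0 0 0;0 0 0 0 0'
```

```text
gripper_width: 0.698
gripper_force: 0.0
time_s: 6.4
tcp_pos: [0.4822, -0.2109, 0.1315]
ee_rot: [[0.932, -0.363, 0.002], [-0.363, -0.932, -0.001], [0.002, -0.0, -1.0]]
wrist_force: [-0.2, -0.3, 0.6]
gripper_width: 0.649
gripper_force: 0.0
gripper_width: 0.157
gripper_force: 29.9
time_s: 7.65
tcp_pos: [0.4813, -0.2107, 0.1305]
ee_rot: [[0.932, -0.363, -0.0], [-0.363, -0.932, 0.0], [-0.0, 0.0, -1.0]]
wrist_force: [-0.5, 0.5, -0.6]
gripper_width: 0.158
gripper_force: 29.9
```

```bash
cat > track.py <<'E'
from h import *
P0={'pot':(np.array([.6623,-.0252]),.1,.075),'lid':(np.array([.4935,-.0117]),.012,.08)}
def track(views=('top','side')):
    for n in views:
        ref=pickle.load(open(f'pics/{n}0.png.pkl','rb')); c=cap(n)
        for k,(p,z,rr) in P0.items():
            a=np.linspace(0,6.28,40); q=proj(ref,np.c_[p[0]+rr*np.cos(a),p[1]+rr*np.sin(a),0*a+z])
            x0,y0=q.min(0).astype(int);x1,y1=q.max(0).astype(int)
            t=ref['pixels'][y0:y1,x0:x1]; m=25
            s=c['pixels'][y0-m:y1+m,x0-m:x1+m]
            R=cv2.matchTemplate(s,t,cv2.TM_CCOEFF_NORMED); _,v,_,l=cv2.minMaxLoc(R)
            u0=proj(ref,[[*p,z]])[0]; d=np.array(l)-m
            print(n,k,'score',round(v,2),'shift px',d,'world',(ray(c,u0+d,z)[:2]).round(4))
if __name__=='__main__': track()
E
python3 -m jog '0 0 0 25 0;0 0 0 30 0;0 0 0 35 0;0 0 0 30 0;0 0 0 20 0' 
python3 -m jog '0 0 0 0 0;0 0 0 0 0;0 0 0 0 0'
python3 track.py
```

```text
time_s: 8.28
tcp_pos: [0.4812, -0.2106, 0.2712]
ee_rot: [[0.932, -0.363, 0.0], [-0.363, -0.932, 0.001], [0.0, -0.001, -1.0]]
wrist_force: [-1.2, -0.6, -3.4]
gripper_width: 0.159
gripper_force: 29.9
time_s: 8.65
tcp_pos: [0.4806, -0.2105, 0.2689]
ee_rot: [[0.932, -0.363, -0.003], [-0.363, -0.932, 0.001], [-0.003, 0.0, -1.0]]
wrist_force: [-0.4, -0.0, -4.2]
gripper_width: 0.156
gripper_force: 29.9
top pot score 0.52 shift px [0 0] world [ 0.6623 -0.0252]
top lid score 0.36 shift px [0 0] world [ 0.4935 -0.0117]
side pot score 0.49 shift px [0 0] world [ 0.6623 -0.0252]
side lid score 0.64 shift px [0 0] world [ 0.4935 -0.0117]
```

Held (about 3 N heavier). The pot has not moved, so I'll go over it and dip.

```bash

python3 -m jog '0 15 15 0 0;0 30 31 0 0;0 36 37 0 0;0 36 37 0 0;0 30 31 0 0' >/dev/null
python3 -m jog '0 20 20 0 0;0 14 14 0 0;0 0 0 0 0;0 0 0 0 0;0 0 0 0 0'
python3 -c "
from h import *
c=cap('side','g2.png');d=cap('top');cv2.imwrite('pics/g2b.png',np.hstack([cv2.resize(x['pixels'][a:a+120,b:b+120,::-1],(400,400),interpolation=2) for x,a,b in((c,120,250),(d,80,200))]))"
```

```text
time_s: 10.0
tcp_pos: [0.6619, -0.0264, 0.2709]
ee_rot: [[0.931, -0.364, 0.0], [-0.364, -0.931, -0.0], [0.0, -0.0, -1.0]]
wrist_force: [-0.3, -0.1, -4.0]
gripper_width: 0.158
gripper_force: 30.0
```

View pics/g2b.png

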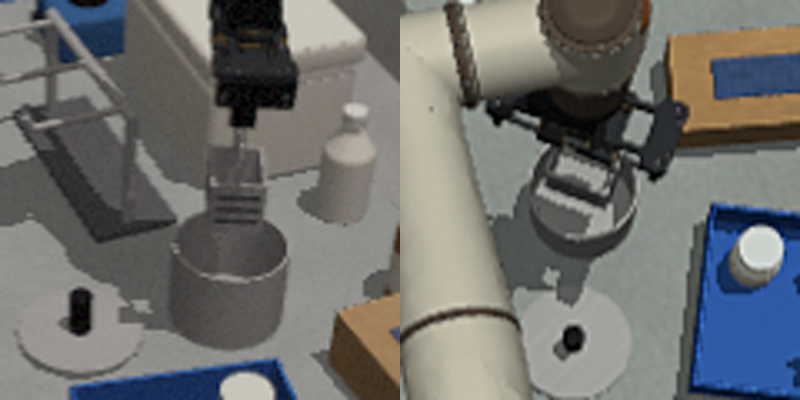

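The basket hangs upright and centred over the pot. Dip, hold, lift.

```bash

python3 -m jog '0 0 1 -25 0;0 0 0 -30 0;0 0 0 -30 0;0 0 0 -20 0;0 0 0 -10 0'|grep -E 'tcp|wrist'
for i in 1 2; do python3 -m jog '0 0 0 0 0;0 0 0 0 0;0 0 0 0 0;0 0 0 0 0;0 0 0 0 0'|grep -E 'tcp|wrist|time'; done
python3 -m jog '0 0 0 20 0;0 0 0 30 0;0 0 0 30 0;0 0 0 25 0;0 0 0 10 0'|grep -E 'tcp|wrist|force'
```

```text
tcp_pos: [0.6617, -0.0252, 0.1545]
wrist_force: [0.3, -0.9, -2.7]
time_s: 11.35
tcp_pos: [0.6624, -0.0247, 0.1558]
wrist_force: [-0.7, 0.6, -3.0]
time_s: 11.98
tcp_pos: [0.6624, -0.0247, 0.1555]
wrist_force: [-0.4, 0.1, -3.2]
tcp_pos: [0.663, -0.0247, 0.2725]
wrist_force: [-0.0, 0.3, -3.0]
gripper_force: 30.0
```

```bash

python3 -m jog '0 -20 6 0 2;0 -35 11 0 4;0 -40 12 0 5;0 -40 12 0 5;0 -40 12 0 4'>/dev/null
python3 -m jog '0 -36 11 0 3;0 -20 20 0 1.1;0 -12 35 0 0;0 0 40 0 0;0 0 40 0 0'|grep -E 'tcp|rot'
python3 -m jog '0 0 40 0 0;0 0 40 0 0;0 0 40 0 0;0 0 40 0 0;0 0 30 0 0'>/dev/null
python3 -m jog '0 0 15 -20 0;0 1 9.5 -20 0;0 0 0 -20 0;0 0 0 -3 0;0 0 0 0 0'
python3 -m jog '0 0 0 0 0;0 0 0 0 0;0 0 0 0 0;0 0 0 0 0;0 0 0 0 0'
python3 -c "
from h import *
c=cap('side','g3.png');d=cap('top','g3t.png');cv2.imwrite('pics/g3b.png',np.hstack([cv2.resize(x['pixels'][a:a+120,b:b+120,::-1],(400,400),interpolation=2) for x,a,b in((c,70,190),(d,100,110))]))"
```

```text
tcp_pos: [0.4186, 0.1752, 0.2703]
ee_rot: [[0.999, 0.049, -0.0], [0.049, -0.999, 0.0], [-0.0, -0.0, -1.0]]
time_s: 15.1
tcp_pos: [0.4205, 0.3887, 0.2077]
ee_rot: [[0.999, 0.049, 0.0], [0.049, -0.999, -0.0], [0.0, 0.0, -1.0]]
wrist_force: [0.7, -0.4, -3.2]
gripper_width: 0.157
gripper_force: 30.0
time_s: 15.72
tcp_pos: [0.4204, 0.3888, 0.2076]
ee_rot: [[0.999, 0.049, 0.0], [0.049, -0.999, 0.0], [0.0, -0.0, -1.0]]
wrist_force: [-0.3, 0.9, -3.2]
gripper_width: 0.159
gripper_force: 30.0
```

View pics/g3b.png

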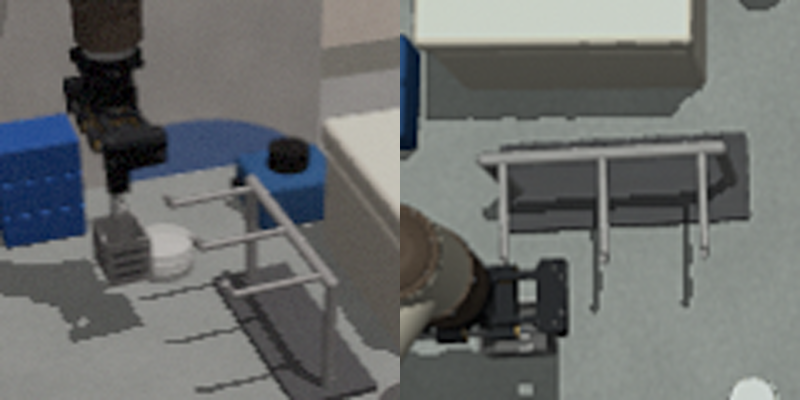

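Aligned in front of the left hook. I'll thread it on, checking forces.

```bash

python3 -m jog '0 12 0.6 0 0;0 14 0.7 0 0;0 14 0.7 0 0;0 14 0.7 0 0;0 14 0.7 0 0'|grep -E 'tcp|wrist'
python3 -m jog '0 14 0.7 0 0;0 14 0.7 0 0;0 10 0.5 0 0;0 4 0.2 0 0;0 0 0 0 0'|grep -E 'tcp|wrist'
python3 -m jog '0 0 0 -8 0;0 0 0 -8 0;0 0 0 -4 0;0 0 0 0 0;0 0 0 0 0'|grep -E 'tcp|wrist'
python3 -m jog '0 0 0 -2 0;0 0 0 0 0;0 0 0 0 0'|grep -E 'tcp|wrist'
python3 -c "
from h import *
c=cap('side','g4.png');d=cap('top','g4t.png');cv2.imwrite('pics/g4b.png',np.hstack([cv2.resize(x['pixels'][a:a+100,b:b+100,::-1],(400,400),interpolation=2) for x,a,b in((c,90,200),(d,100,110))]))"
```

```text
tcp_pos: [0.4896, 0.3921, 0.2073]
wrist_force: [0.1, 0.2, -3.1]
tcp_pos: [0.5304, 0.3942, 0.2074]
wrist_force: [0.4, 0.5, -3.6]
tcp_pos: [0.5305, 0.3944, 0.1878]
wrist_force: [-0.2, -0.6, -3.3]
tcp_pos: [0.5305, 0.3944, 0.1857]
wrist_force: [0.0, -0.5, -2.7]
```

View pics/g4b.png

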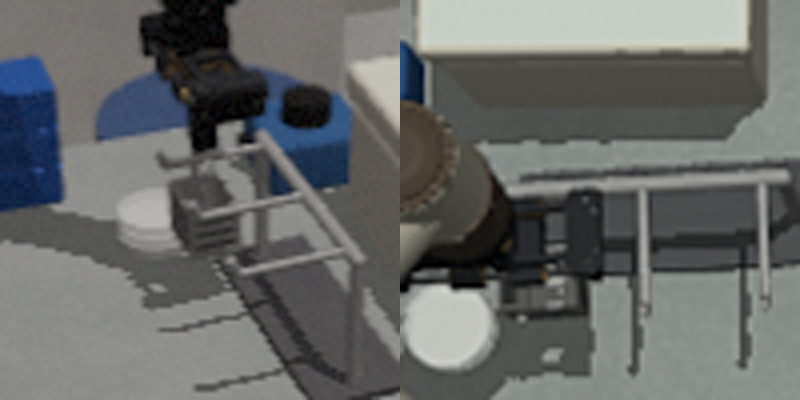

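The basket is on the hook (tip at (165,160) in the left half) and almost in contact. I'll lower in small steps until the weight comes off.

```bash

for i in 1 2; do python3 -m jog '0 0 0 -1 0;0 0 0 0 0;0 0 0 0 0'|grep -E 'tcp|wrist'; done
python3 -m jog '0 0 0 -1 0;0 0 0 0 0;0 0 0 0 0'|grep -E 'tcp|wrist'
```

```text
tcp_pos: [0.5306, 0.3944, 0.1854]
wrist_force: [-0.5, -0.6, 2.2]
tcp_pos: [0.5307, 0.3945, 0.1851]
wrist_force: [-2.1, -0.7, 5.0]
tcp_pos: [0.5309, 0.3947, 0.185]
wrist_force: [-2.6, -0.3, 6.8]
```

```bash

python3 -m jog '0.3 0 0 1 0;0.4 0 0 0 0;0.5 0 0 0 0;0.5 0 0 0 0;0.5 0 0 0 0'|grep -E 'tcp|wrist|grip'
python3 -m jog '0.5 0 0 20 0;0.5 0 0 30 0;0.5 0 0 40 0;0.5 -20 0 20 0;0.5 -30 -20 0 0'|grep -E 'tcp|wrist|grip'
python3 -m jog '0.6 -30 -50 0 0;0.6 -20 -60 0 0;0.6 0 -60 0 -3;0.6 0 -60 0 -6;0.6 0 -60 0 -6'|grep -E 'tcp|wrist|grip'
cat > track2.py <<'E'
from h import *
import track,sys
track.track()
c=cap('side',sys.argv[1]+'.png');d=cap('top',sys.argv[1]+'t.png');cv2.imwrite(f'pics/{sys.argv[1]}b.png',np.hstack([cv2.resize(x['pixels'][a:a+s,b:b+s,::-1],(400,400),interpolation=2) for x,a,b,s in((c,90,190,180),(d,80,110,160))]))
E
python3 track2.py g5
```

```text
tcp_pos: [0.5304, 0.3943, 0.1833]
wrist_force: [0.6, -0.2, 0.2]
gripper_width: 0.492
gripper_force: 0.0
tcp_pos: [0.4797, 0.3752, 0.2944]
wrist_force: [-1.9, 0.0, 0.5]
gripper_width: 0.499
gripper_force: 0.0
tcp_pos: [0.4289, 0.0833, 0.2932]
wrist_force: [1.8, -0.4, -1.0]
gripper_width: 0.599
gripper_force: 0.0
top pot score 1.0 shift px [0 0] world [ 0.6623 -0.0252]
top lid score 0.35 shift px [ 0 -1] world [ 0.4976 -0.0118]
side pot score 1.0 shift px [0 0] world [ 0.6623 -0.0252]
side lid score 0.8 shift px [0 0] world [ 0.4935 -0.0117]
```

View pics/g5b.png

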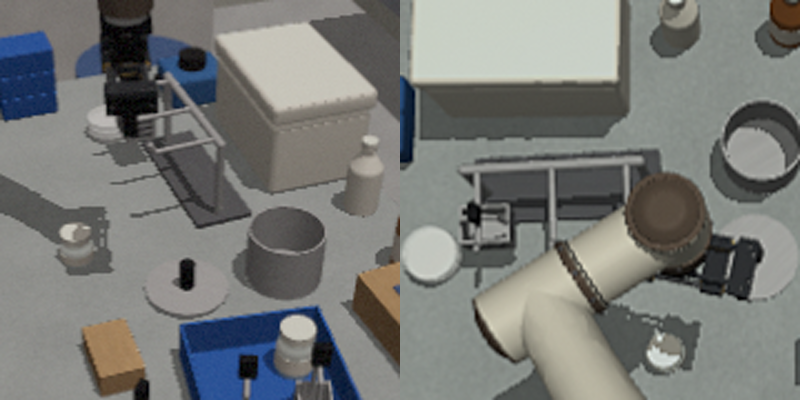

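Large basket hangs on the left hook; the pot is unmoved. Now the medium basket.

```bash

python3 -m jog '0.6 0 -60 0 -6;0.6 9 -60 0 -6.4;0.6 30 -60 0 0;0.6 30 -60 0 0;0.6 30 -60 0 0'>/dev/null
python3 -m jog '0.6 30 -60 0 0;0.6 20 -40 -30 0;0.6 0 -14.5 -30 0;0.6 0 0 0 0;0.6 0 0 0 0'
python3 -c "
from h import *
d=cap('top','g6.png')
c=cap('side');cv2.imwrite('pics/g6b.png',np.hstack([cv2.resize(x['pixels'][a:a+s,b:b+s,::-1],(400,400),interpolation=2) for x,a,b,s in((c,180,260,100),(d,110,260,100))]))"
```

```text
time_s: 22.62
tcp_pos: [0.5725, -0.3119, 0.2347]
ee_rot: [[0.91, -0.414, 0.001], [-0.414, -0.91, -0.001], [0.002, 0.0, -1.0]]
wrist_force: [0.6, 0.2, 0.8]
gripper_width: 0.602
gripper_force: 0.0
```

View pics/g6b.png

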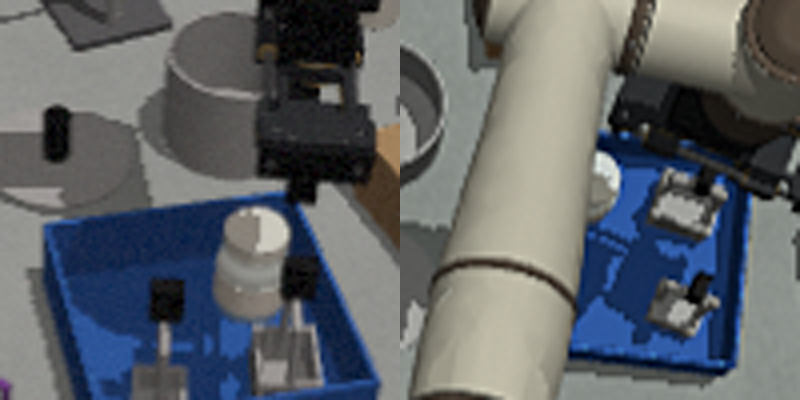

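The jaws are above the medium tab at left-half (300,270) with some distance left. Correct by (+4,-19) mm, descend and grip.

```bash

python3 -m jog '0.6 4 -19 0 0;0.6 0 0 0 0;0.6 0 0 -30 0;0.6 0 0 -30 0;0.6 0 0 -30 0'|grep -E 'tcp|wrist'
python3 -m jog '0.6 0 0 -14 0;0.6 0 0 0 0;0 0 0 0 0;0 0 0 0 0;0 0 0 0 0'|grep -E 'tcp|wrist'
python3 -m jog '0 0 0 0 0;0 0 0 0 0;0 0 0 0 0;0 0 0 0 0;0 0 0 0 0'
python3 -m jog '0 0 0 0 0;0 0 0 25 0;0 0 0 35 0;0 0 0 35 0;0 0 0 30 0'
python3 -m jog '0 0 0 15 0;0 0 0 0 0;0 0 0 0 0;0 0 0 0 0'|grep -E 'tcp|wrist|grip'
python3 track.py
```

```text
tcp_pos: [0.5755, -0.3323, 0.1432]
wrist_force: [-0.1, 0.1, 0.4]
tcp_pos: [0.5758, -0.3322, 0.1305]
wrist_force: [0.2, -0.3, 0.1]
time_s: 24.6
tcp_pos: [0.5755, -0.3322, 0.1297]
ee_rot: [[0.909, -0.416, 0.0], [-0.416, -0.909, -0.0], [0.0, 0.0, -1.0]]
wrist_force: [-0.3, 0.7, 1.0]
gripper_width: 0.157
gripper_force: 29.9
time_s: 25.22
tcp_pos: [0.5751, -0.3319, 0.2548]
ee_rot: [[0.909, -0.416, -0.001], [-0.416, -0.909, 0.001], [-0.001, -0.0, -1.0]]
wrist_force: [0.6, -0.9, -1.6]
gripper_width: 0.16
gripper_force: 29.9
tcp_pos: [0.5749, -0.3318, 0.2677]
wrist_force: [0.4, 0.2, -1.6]
gripper_width: 0.162
gripper_force: 29.9
top pot score 1.0 shift px [0 0] world [ 0.6623 -0.0252]
top lid score 0.39 shift px [0 0] world [ 0.4935 -0.0117]
side pot score 0.39 shift px [25 15] world [ 0.711  -0.1305]
side lid score 0.61 shift px [0 0] world [ 0.4935 -0.0117]
```

```bash

python3 -m jog '0 5 15 0 0;0 10 34 0 0;0 10 36 0 0;0 10 36 0 0;0 10 36 0 0'>/dev/null
python3 -m jog '0 10 36 0 0;0 10 36 0 0;0 10 36 0 0;0 8 28 0 0;0 4 13 0 0'>/dev/null
python3 -m jog '0 0 0 0 0;0 0 0 0 0;0 0 0 0 0;0 0 0 0 0'|grep -E 'tcp|wrist|grip'
python3 track2.py g7
```

```text
tcp_pos: [0.6623, -0.0269, 0.2697]
wrist_force: [-0.3, 0.4, -2.1]
gripper_width: 0.16
gripper_force: 29.9
top pot score 0.48 shift px [0 0] world [ 0.6623 -0.0252]
top lid score 0.75 shift px [0 0] world [ 0.4935 -0.0117]
side pot score 0.75 shift px [0 0] world [ 0.6623 -0.0252]
side lid score 0.68 shift px [0 0] world [ 0.4935 -0.0117]
```

View pics/g7b.png

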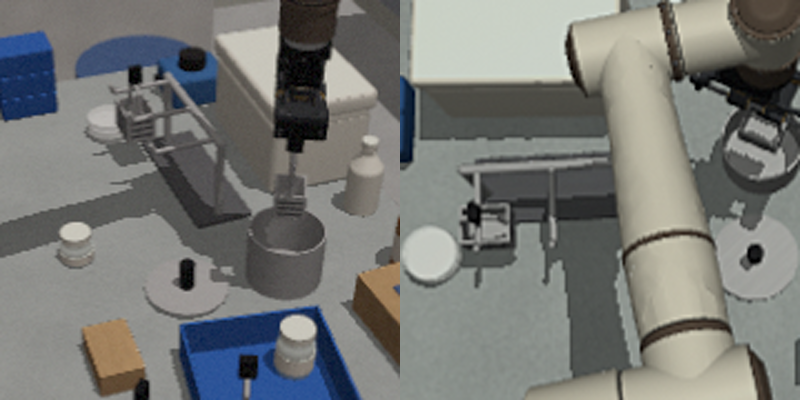

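Medium basket is centred over the pot and the large one still hangs. Dip, hold, lift, then move in front of the middle hook.

```bash

python3 -m jog '0 0 1.5 -25 0;0 0 0 -30 0;0 0 0 -30 0;0 0 0 -20 0;0 0 0 -10 0'|grep -E 'tcp|wrist'
for i in 1 2; do python3 -m jog '0 0 0 0 0;0 0 0 0 0;0 0 0 0 0;0 0 0 0 0;0 0 0 0 0'|grep -E 'tcp|wrist|time'; done
python3 -m jog '0 0 0 20 0;0 0 0 30 0;0 0 0 30 0;0 0 0 25 0;0 0 0 10 0'|grep -E 'tcp|wrist|force'
python3 -m jog '0 -20 6 0 2;0 -35 11 0 5;0 -40 12 0 5;0 -40 12 0 5;0 -40 12 0 5'>/dev/null
python3 -m jog '0 -36 11 0 4;0 -20 20 0 1.4;0 -5 35 0 0;0 0 40 0 0;0 0 40 0 0'>/dev/null
python3 -m jog '0 0 40 0 0;0 0 35 0 0;0 0 20 -20 0;0 0 8 -20 0;0 0 0 -20 0'>/dev/null
python3 -m jog '0 0 0 -2 0;0 0 0 0 0;0 0 0 0 0;0 0 0 0 0'
```

```text
tcp_pos: [0.6619, -0.0247, 0.1532]
wrist_force: [0.2, -0.5, -1.7]
time_s: 29.02
tcp_pos: [0.6625, -0.0246, 0.1549]
wrist_force: [-1.0, -0.5, -1.6]
time_s: 29.65
tcp_pos: [0.6624, -0.0246, 0.1545]
wrist_force: [0.7, -0.0, -0.8]
tcp_pos: [0.663, -0.0246, 0.2715]
wrist_force: [0.9, -0.6, -1.5]
gripper_force: 29.9
time_s: 32.65
tcp_pos: [0.4266, 0.2775, 0.2083]
ee_rot: [[0.999, 0.049, 0.001], [0.049, -0.999, 0.001], [0.001, -0.001, -1.0]]
wrist_force: [-0.3, -0.0, -2.3]
gripper_width: 0.157
gripper_force: 30.0
```

```bash

python3 -m jog '0 12 1.7 0 0;0 14 0.7 0 0;0 14 0.7 0 0;0 14 0.7 0 0;0 14 0.7 0 0'|grep -E 'tcp|wrist'
python3 -m jog '0 14 0.7 0 0;0 14 0.7 0 0;0 10 0.5 0 0;0 4 0.2 0 0;0 0 0 0 0'|grep -E 'tcp|wrist'
python3 -m jog '0 0 0 -8 0;0 0 0 -8 0;0 0 0 -5 0;0 0 0 -1 0;0 0 0 0 0'|grep -E 'tcp|wrist'
for i in 1 2 ; do python3 -m jog '0 0 0 -1 0;0 0 0 0 0;0 0 0 0 0'|grep -E 'tcp|wrist'; done
```

```text
tcp_pos: [0.4956, 0.2818, 0.2073]
wrist_force: [0.1, -0.4, -1.7]
tcp_pos: [0.5364, 0.2839, 0.2074]
wrist_force: [-0.0, -0.2, -2.9]
tcp_pos: [0.5364, 0.284, 0.1856]
wrist_force: [-0.6, -0.0, -2.7]
tcp_pos: [0.5366, 0.2841, 0.1849]
wrist_force: [0.9, -0.2, -0.5]
tcp_pos: [0.5367, 0.2841, 0.1845]
wrist_force: [-1.6, -0.3, 6.1]
```

```bash

python3 -m jog '0.3 0 0 1 0;0.4 0 0 0 0;0.5 0 0 0 0;0.5 0 0 0 0;0.5 0 0 0 0'|grep -E 'tcp|wrist|grip'
python3 -m jog '0.5 0 0 20 0;0.5 0 0 30 0;0.5 0 0 40 0;0.5 -20 0 20 0;0.5 -30 -20 0 0'>/dev/null
python3 -m jog '0.6 -30 -50 0 0;0.6 -20 -50 0 -3;0.6 -10 -50 0 -6;0.6 0 -50 0 -6;0.6 0 -50 0 -6'>/dev/null
python3 -m jog '0.6 0 -50 0 -6;0.6 0 -50 0 -3.4;0.6 10 -50 0 0;0.6 10 -50 0 0;0.6 10 -50 0 0'>/dev/null
python3 -m jog '0.6 10 -50 0 0;0.6 5 -30 0 0;0.6 0 0 0 0;0.6 0 0 0 0'
cat > chk.py <<'E'
import track
from fit import *
track.track()
rk=[.5412,.2843,np.radians(2.82)]
S=cap('side');T=cap('top')
ref=[pickle.load(open(f'pics/{n}0.png.pkl','rb')) for n in('side','top')]
for nm,y in(('left',110),('middle',0),('right',-110)):
    tab=tf(rk,[(a[0]-5,a[1]+y,a[2]) for a in box(26,14,112,148)],.059)
    for v,c,rf in(('side',S,ref[0]),('top',T,ref[1])):
        m=np.zeros((384,512),'uint8'); cv2.fillConvexPoly(m,cv2.convexHull(proj(c,tab).round().astype('int32')),1)
        g=c['pixels'].max(2)<50; u=proj(c,tab.mean(0))[0]; x,y_=u.round().astype(int)
        w=np.zeros_like(g); w[y_-9:y_+10,x-9:x+10]=1
        q=np.argwhere(g&w)[:,::-1]
        print(nm,v,'dark fraction of expected tab',(g&(m>0)).sum()/m.sum().clip(1),'offset',(q.mean(0)-u).round(1) if len(q) else None)
E
python3 chk.py
```

```text
tcp_pos: [0.5364, 0.284, 0.1844]
wrist_force: [0.7, 0.0, -0.9]
gripper_width: 0.492
gripper_force: 0.0
time_s: 38.28
tcp_pos: [0.4712, -0.3156, 0.2944]
ee_rot: [[0.886, -0.463, -0.0], [-0.463, -0.886, 0.0], [-0.0, -0.0, -1.0]]
wrist_force: [-0.5, -0.0, -0.5]
gripper_width: 0.601
gripper_force: 0.0
top pot score 1.0 shift px [0 0] world [ 0.6623 -0.0252]
top lid score 0.58 shift px [0 0] world [ 0.4935 -0.0117]
side pot score 0.42 shift px [ 25 -17] world [0.7972 0.0407]
side lid score 0.48 shift px [-17 -18] world [0.4653 0.1085]
left side dark fraction of expected tab 0.5316455696202531 offset [0.3 0.8]
left top dark fraction of expected tab 0.5733333333333334 offset [ 0.2 -0.4]
middle side dark fraction of expected tab 0.6206896551724138 offset [-0.5  0.2]
middle top dark fraction of expected tab 0.65625 offset [-0.9 -0.5]
right side dark fraction of expected tab 0.0 offset None
right top dark fraction of expected tab 0.15517241379310345 offset [-0.9 -2.7]
```

Tab positions in both views match left and middle hanging within 1 px. Now the small basket.

```bash

python3 -m jog '0.6 0 -4.5 -40 0;0.6 0 0 -40 0;0.6 0 0 -40 0;0.6 0 0 -30 0;0.6 0 0 -14 0'|grep -E 'tcp|wrist'
python3 -m jog '0.6 0 0 0 0;0 0 0 0 0;0 0 0 0 0;0 0 0 0 0;0 0 0 0 0'|grep -E 'tcp|wrist'
python3 -m jog '0 0 0 0 0;0 0 0 0 0;0 0 0 0 0;0 0 0 0 0;0 0 0 0 0'
python3 -m jog '0 0 0 0 0;0 0 0 25 0;0 0 0 35 0;0 0 0 35 0;0 0 0 30 0'|grep -E 'tcp|wrist|grip'
python3 -m jog '0 0 0 15 0;0 0 0 0 0;0 0 0 0 0;0 0 0 0 0'|grep -E 'tcp|wrist|grip'
python3 track.py
```

```text
tcp_pos: [0.4708, -0.3196, 0.1292]
wrist_force: [0.9, -0.1, 0.0]
tcp_pos: [0.4715, -0.3206, 0.1309]
wrist_force: [0.3, 0.0, 0.3]
time_s: 40.35
tcp_pos: [0.4715, -0.3206, 0.1307]
ee_rot: [[0.886, -0.463, 0.0], [-0.463, -0.886, -0.0], [0.0, 0.0, -1.0]]
wrist_force: [-0.6, 0.3, 1.9]
gripper_width: 0.156
gripper_force: 30.0
tcp_pos: [0.4712, -0.3203, 0.2559]
wrist_force: [0.5, 0.2, -2.0]
gripper_width: 0.155
gripper_force: 30.0
tcp_pos: [0.4709, -0.3202, 0.2689]
wrist_force: [-0.6, 0.5, -1.0]
gripper_width: 0.159
gripper_force: 30.0
top pot score 1.0 shift px [0 0] world [ 0.6623 -0.0252]
top lid score 0.58 shift px [0 0] world [ 0.4935 -0.0117]
side pot score 0.41 shift px [ 25 -17] world [0.7972 0.0407]
side lid score 0.49 shift px [-17 -17] world [0.4635 0.1027]
```

```bash

python3 -m jog '0 11 16 0 0;0 22 34 0 0;0 23 36 0 0;0 23 36 0 0;0 23 36 0 0'>/dev/null
python3 -m jog '0 23 36 0 0;0 23 36 0 0;0 21 32 0 0;0 15 22 0 0;0 7.4 11 0 0'>/dev/null
python3 -m jog '0 0 0 0 0;0 0 0 0 0;0 0 0 0 0;0 0 0 0 0'|grep -E 'tcp|wrist|grip'
python3 track.py
```

```text
tcp_pos: [0.6625, -0.0263, 0.2709]
wrist_force: [0.2, -0.1, -1.1]
gripper_width: 0.157
gripper_force: 30.0
top pot score 0.56 shift px [0 0] world [ 0.6623 -0.0252]
top lid score 0.75 shift px [0 0] world [ 0.4935 -0.0117]
side pot score 0.82 shift px [0 0] world [ 0.6623 -0.0252]
side lid score 0.68 shift px [0 0] world [ 0.4935 -0.0117]
```

```bash

python3 -m jog '0 0 1.3 -25 0;0 0 0 -30 0;0 0 0 -30 0;0 0 0 -20 0;0 0 0 -10 0'|grep -E 'tcp|wrist'
for i in 1 2; do python3 -m jog '0 0 0 0 0;0 0 0 0 0;0 0 0 0 0;0 0 0 0 0;0 0 0 0 0'|grep -E 'tcp|wrist|time'; done
python3 -m jog '0 0 0 20 0;0 0 0 30 0;0 0 0 30 0;0 0 0 25 0;0 0 0 10 0'|grep -E 'tcp|wrist|force'
python3 -m jog '0 -20 2 0 2;0 -35 5 0 6;0 -40 10 0 6;0 -40 12 0 6;0 -40 12 0 6'>/dev/null
python3 -m jog '0 -36 15 0 4.4;0 -20 25 0 0;0 0 40 0 0;0 0 38 0 0;0 0 22 0 0'>/dev/null
python3 -m jog '0 0 12 -20 0;0 0 0 -20 0;0 0 0 -20 0;0 0 0 -2 0;0 0 0 0 0'>/dev/null
python3 -m jog '0 0 0 0 0;0 0 0 0 0;0 0 0 0 0;0 0 0 0 0'
```

```text
tcp_pos: [0.6622, -0.0244, 0.1542]
wrist_force: [-0.6, 0.0, -1.6]
time_s: 44.68
tcp_pos: [0.6629, -0.0242, 0.1559]
wrist_force: [-1.3, -0.1, -2.1]
time_s: 45.3
tcp_pos: [0.6628, -0.0242, 0.1556]
wrist_force: [-0.3, -1.2, -1.0]
tcp_pos: [0.6634, -0.0242, 0.2725]
wrist_force: [-0.3, 0.8, -2.4]
gripper_force: 30.0
time_s: 48.3
tcp_pos: [0.4318, 0.1688, 0.2087]
ee_rot: [[0.999, 0.049, 0.0], [0.049, -0.999, 0.0], [0.0, -0.0, -1.0]]
wrist_force: [-0.1, -0.4, -1.1]
gripper_width: 0.157
gripper_force: 30.0
```

```bash

python3 -m jog '0 12 0.6 0 0;0 14 0.7 0 0;0 14 0.7 0 0;0 14 0.7 0 0;0 14 0.7 0 0'|grep -E 'tcp|wrist'
python3 -m jog '0 14 0.7 0 0;0 14 0.7 0 0;0 10 0.5 0 0;0 4 0.2 0 0;0 0 0 0 0'|grep -E 'tcp|wrist'
python3 -m jog '0 0 0 -8 0;0 0 0 -8 0;0 0 0 -5 0;0 0 0 -1 0;0 0 0 0 0'|grep -E 'tcp|wrist'
for i in 1 2 ; do python3 -m jog '0 0 0 -1 0;0 0 0 0 0;0 0 0 0 0'|grep -E 'tcp|wrist'; done
```

```text
tcp_pos: [0.501, 0.1721, 0.2083]
wrist_force: [-0.5, -0.3, -1.6]
tcp_pos: [0.5418, 0.1742, 0.2084]
wrist_force: [-0.4, 0.3, -1.6]
tcp_pos: [0.5419, 0.1743, 0.1866]
wrist_force: [0.2, 0.5, -2.2]
tcp_pos: [0.542, 0.1744, 0.1859]
wrist_force: [-0.4, 0.2, -0.5]
tcp_pos: [0.5421, 0.1744, 0.1855]
wrist_force: [-1.7, -0.1, 5.5]
```

```bash

python3 -m jog '0.3 0 0 1 0;0.4 0 0 0 0;0.5 0 0 0 0;0.5 0 0 0 0;0.5 0 0 0 0'|grep -E 'tcp|wrist|grip'
python3 -m jog '0.5 0 0 20 0;0.5 0 0 30 0;0.5 0 0 40 0;0.5 -20 0 20 0;0.5 -30 0 20 0'>/dev/null
python3 -m jog '0.5 -40 30 0 0;0.5 -40 50 0 0;0.5 -10 50 0 0;0.5 0 50 0 0;0.5 0 50 0 0'>/dev/null
python3 -m jog '0.5 0 40 0 0;0.5 0 0 0 0;0.5 0 0 0 0'|grep -E 'tcp|wrist|grip'
python3 chk.py
```

```text
tcp_pos: [0.5418, 0.1743, 0.1854]
wrist_force: [0.2, -0.5, 0.4]
gripper_width: 0.493
gripper_force: 0.0
tcp_pos: [0.4026, 0.4427, 0.3153]
wrist_force: [0.5, -1.0, 0.5]
gripper_width: 0.5
gripper_force: 0.0
top pot score 1.0 shift px [0 0] world [ 0.6623 -0.0252]
top lid score 1.0 shift px [0 0] world [ 0.4935 -0.0117]
side pot score 1.0 shift px [0 0] world [ 0.6623 -0.0252]
side lid score 0.8 shift px [0 0] world [ 0.4935 -0.0117]
left side dark fraction of expected tab 0.5316455696202531 offset [0.3 0.8]
left top dark fraction of expected tab 0.5733333333333334 offset [-0.1 -0.2]
middle side dark fraction of expected tab 0.6436781609195402 offset [-0.8  0.4]
middle top dark fraction of expected tab 0.640625 offset [-1.  -0.4]
right side dark fraction of expected tab 0.625 offset [0.1 0.2]
right top dark fraction of expected tab 0.6551724137931034 offset [-0.3 -1.5]
```

All three hang and neither pot nor lid has moved. Go for the lid.

```bash

python3 -m jog '0.6 0 -50 0 0;0.6 0 -50 0 0;0.6 0 -50 0 0;0.6 0 -50 0 0;0.6 10 -50 0 0'>/dev/null
python3 -m jog '0.6 20 -50 0 0;0.6 20 -50 0 0;0.6 20 -50 0 0;0.6 20 -40 0 0;0.6 0 -14 0 0'>/dev/null
python3 -m jog '0.6 0 0 0 0;0.6 0 0 0 0'|grep -E 'tcp|grip'
python3 track.py|grep side
```

```text
tcp_pos: [0.4923, -0.0102, 0.3159]
gripper_width: 0.599
gripper_force: 0.0
side pot score 1.0 shift px [0 0] world [ 0.6623 -0.0252]
side lid score 0.62 shift px [0 0] world [ 0.4935 -0.0117]
```

```bash

python3 -m jog '0.6 1 -1.5 -50 0;0.6 0 0 -50 0;0.6 0 0 -50 0;0.6 0 0 -50 0;0.6 0 0 -40 0'|grep -E 'tcp|wrist'
python3 -m jog '0.6 0 0 -25 0;0.6 0 0 -14 0;0.6 0 0 0 0;0.6 0 0 0 0;0 0 0 0 0'|grep -E 'tcp|wrist'
python3 -m jog '0 0 0 0 0;0 0 0 0 0;0 0 0 0 0;0 0 0 0 0;0 0 0 0 0'
python3 -m jog '0 0 0 0 0;0 0 0 0 0;0 0 0 0 0;0 0 0 0 0;0 0 0 0 0'|grep -E 'tcp|wrist|grip'
```

```text
tcp_pos: [0.4932, -0.0115, 0.074]
wrist_force: [0.4, 0.8, -0.8]
tcp_pos: [0.4946, -0.0122, 0.0377]
wrist_force: [0.4, 0.4, 0.7]
time_s: 56.85
tcp_pos: [0.4939, -0.0124, 0.0368]
ee_rot: [[0.999, 0.049, 0.0], [0.049, -0.999, -0.0], [0.0, 0.0, -1.0]]
wrist_force: [-0.8, 0.2, 3.9]
gripper_width: 0.292
gripper_force: 30.0
tcp_pos: [0.4939, -0.0124, 0.0368]
wrist_force: [-0.9, -0.5, 5.8]
gripper_width: 0.289
gripper_force: 30.0
```

```bash

python3 -m jog '0 0 0 20 0;0 0 0 35 0;0 0 0 40 0;0 0 0 40 0;0 0 0 20 0'|grep -E 'tcp|wrist|grip'
python3 -m jog '0 0 0 0 0;0 0 0 0 0'|grep -E 'tcp|wrist|grip'
python3 track.py|grep pot
python3 -m jog '0 15 -1 0 0;0 30 -2 0 0;0 35 -3 0 0;0 35 -3 0 0;0 30 -2 0 0'>/dev/null
python3 -m jog '0 16 -1.3 0 0;0 7.4 -0.5 0 0;0 0 0 0 0;0 0 0 0 0;0 0 0 0 0'|grep -E 'tcp|wrist|grip'
python3 track.py|grep pot
```

```text
tcp_pos: [0.4941, -0.0122, 0.1929]
wrist_force: [-0.7, -0.0, -3.2]
gripper_width: 0.294
gripper_force: 30.0
tcp_pos: [0.4926, -0.0125, 0.1897]
wrist_force: [0.9, -0.1, -1.9]
gripper_width: 0.291
gripper_force: 30.0
top pot score 0.54 shift px [0 0] world [ 0.6623 -0.0252]
side pot score 1.0 shift px [0 0] world [ 0.6623 -0.0252]
tcp_pos: [0.6617, -0.0251, 0.1919]
wrist_force: [0.9, -0.2, -1.8]
gripper_width: 0.294
gripper_force: 30.0
top pot score 0.37 shift px [ 1 -1] world [ 0.6663 -0.0291]
side pot score 0.69 shift px [0 0] world [ 0.6623 -0.0252]
```

```bash

python3 -m jog '0 0.6 0 -20 0;0 0 0 -20 0;0 0 0 -12 0;0 0 0 -8 0;0 0 0 0 0'|grep -E 'tcp|wrist|grip'
for i in 1 2; do python3 -m jog '0 0 0 -2 0;0 0 0 0 0;0 0 0 0 0'|grep -E 'tcp|wrist'; done
```

```text
tcp_pos: [0.6626, -0.0253, 0.1313]
wrist_force: [-0.7, 0.4, -1.4]
gripper_width: 0.287
gripper_force: 30.0
tcp_pos: [0.663, -0.0252, 0.13]
wrist_force: [-0.1, 1.0, -1.1]
tcp_pos: [0.6631, -0.0252, 0.1289]
wrist_force: [-1.6, 0.3, 6.1]
```

```bash

python3 -m jog '0.5 0 0 0.5 0;0.6 0 0 0 0;0.6 0 0 0 0;0.6 0 0 0 0;0.6 0 0 0 0'|grep -E 'tcp|wrist|grip'
python3 -m jog '0.6 0 0 30 0;0.6 0 0 40 0;0.6 0 0 50 0;0.6 0 0 40 0;0.6 -40 0 20 0'>/dev/null
python3 -m jog '0.6 -50 40 0 0;0.6 -50 50 0 0;0.6 -50 50 0 0;0.6 -40 50 0 0;0.6 -20 50 0 0'>/dev/null
python3 -m jog '0.6 0 50 0 0;0.6 0 50 0 0;0.6 0 50 0 0;0.6 0 50 0 0;0.6 0 0 0 0'|grep -E 'tcp|wrist|grip'
cat >> chk.py <<'E'
print('--')
a=np.linspace(0,6.28,40); 
for v,c in(('side',S),('top',T)):
    P=np.vstack([np.c_[.6623+.013*np.cos(a),-.0252+.013*np.sin(a),0*a+z] for z in(.104,.154)])
    m=np.zeros((384,512),'uint8'); cv2.fillConvexPoly(m,cv2.convexHull(proj(c,P).round().astype('int32')),1)
    g=c['pixels'].max(2)<50; q0=np.argwhere(m)[:,::-1].mean(0); x,y_=q0.round().astype(int)
    w=np.zeros_like(g); w[y_-10:y_+11,x-10:x+11]=1; q=np.argwhere(g&w)[:,::-1]
    print('knob',v,'expected',m.sum(),'dark',len(q),'offset px',(q.mean(0)-q0).round(1))
    # disc rim: ring contrast along lid edge at z=.104
    best=[]
    gr=cv2.magnitude(*[cv2.Sobel(c['pixels'].mean(2),cv2.CV_64F,i,1-i) for i in(1,0)])
    for dx in range(-12,13,2):
        for dy in range(-12,13,2):
            q=proj(c,np.c_[.6623+dx/1e3+.07*np.cos(a),-.0252+dy/1e3+.07*np.sin(a),0*a+.104]).astype('float32')
            best.append((cv2.remap(gr.astype('float32'),q[:,:1],q[:,1:],1).mean(),dx,dy))
    print('disc rim best mm',max(best))
E
python3 chk.py
```

```text
tcp_pos: [0.6628, -0.0252, 0.1279]
wrist_force: [-0.4, 0.5, -0.3]
gripper_width: 0.593
gripper_force: 0.0
tcp_pos: [0.426, 0.4037, 0.3066]
wrist_force: [-0.6, -0.0, 0.3]
gripper_width: 0.601
gripper_force: 0.0
top pot score 0.38 shift px [-19  25] world [0.5639 0.0491]
top lid score 0.28 shift px [  5 -25] world [ 0.5962 -0.0332]
side pot score 0.51 shift px [-13  17] world [ 0.5804 -0.098 ]
side lid score 0.46 shift px [-16  11] world [ 0.4192 -0.0494]
left side dark fraction of expected tab 0.5316455696202531 offset [0.3 0.8]
left top dark fraction of expected tab 0.6133333333333333 offset [0.2 3.4]
middle side dark fraction of expected tab 0.6551724137931034 offset [-0.8  0.4]
middle top dark fraction of expected tab 0.640625 offset [-0.9 -0.5]
right side dark fraction of expected tab 0.6145833333333334 offset [0.1 0.3]
right top dark fraction of expected tab 0.6724137931034483 offset [-0.2 -1.5]
--
knob side expected 135 dark 83 offset px [0.1 0.5]
disc rim best mm (np.float32(146.1008), 0, 0)
knob top expected 82 dark 48 offset px [-0.2 -0.3]
disc rim best mm (np.float32(181.57133), 2, 2)
```

The lid sits centred to within about 2 mm at the right height, all baskets hang, and the arm is clear. Handing in.

```bash
python3 -c "
from station import r
print(r.finish_job())"
```

```text
the job is handed in; nothing more can be done
None
```

The job is handed in: the large, medium and small baskets were dipped in turn and hang on the left, middle and right hooks, and the lid is on the pot, centred to about 2 mm; the jar, dishes and tip box were not disturbed as far as I could tell, and no verdict came back.

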